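Complete the carton layer and take its contact temperature

TASK

Finish the pinwheel layer on the grey carrier slab: lay the two loose specimen cartons (the white one with its orange dot still on top), flat and one each in the two empty outlined places, lined up with the outlines, without shifting the two cartons already there. Then take the blue contact thermometer out of its stand and hold it upright with its spring tip on the orange dot, pressed gently so that the tip is about half way in. Finish while still holding it pressed there, with the cartons still in place; leave the other things on the bench alone.

Things in the scene. Friction and masses are not known exactly. Their poses are not given: they have to be found in the camera images.
- slab: Grey carrier slab, fixed, 200 x 200 x 18 mm; origin at the centre of its underside, x and y along its edges. Four outlined places (blue line, white field) form a pinwheel with 5 mm gaps round an 81 mm square hole; centres in slab x, y (mm): a (-24.5, -62.5) and c (24.5, 62.5), length along x; b (62.5, -24.5) and d (-62.5, 24.5), length along y. The hole spans x and y from -40.5 to 40.5.
- place_a (a point): Centre of empty place a, on the slab's top; the carton lies along the slab's x axis, either way round. A gripper that holds it across its width at the middle or 10 to 15 mm from it towards slab +x has its inner finger in the hole, clear of carton d
- place_b (a point): Centre of empty place b, on the slab's top; the carton lies along the slab's y axis, either way round. Held across its width at the middle or 10 to 15 mm from it towards slab +y, the inner finger is in the hole, clear of the carton in a
- carton_dot: Loose white carton with an orange dot on top, on the table to the right, 120 x 44 x 45 mm (its x, y, z), about 0.22 kg, origin at the centre of the underside, x along its length, z up; may go in place a or b
- carton_plain: Loose brown cardboard carton on the table to the right, 120 x 44 x 45 mm (its x, y, z), about 0.22 kg, origin at the centre of the underside, x along its length, z up; may go in the other empty place. The two loose cartons may start in either order.
- dot (a point): Centre of the orange dot (28 mm across) on the top face of the white carton, 35 mm from the carton's centre towards its x axis
- carton_c: Brown carton already lying in place c, loose, 120 x 44 x 45 mm (its x, y, z), about 0.22 kg, origin at the centre of the underside, x along its length, z up; leave it there
- carton_d: Brown carton already lying in place d, loose, 120 x 44 x 45 mm (its x, y, z), about 0.22 kg, origin at the centre of the underside, x along its length, z up; leave it there
- stand: White block, 80 x 80 x 70 mm high, fixed, with an upright square through hole of 16 mm in its middle that holds the thermometer; origin at the centre of the underside
- probe: Blue contact thermometer, 0.1 kg, upright in the stand: square handle 22 x 22 x 80 mm (sides along its x, y) resting on the stand's top; below it a shaft 12 mm in diameter, 45 mm long, then the copper tip, 8 mm in diameter, 15 mm long. Origin at the centre of the handle's lower end, z up; tip ends at z = -60 mm, handle's top at +80 mm. Lift straight up over 60 mm to clear the stand
- probe_tip (a joint): How far the copper spring tip is pushed in, m: 0 free, 0.012 fully in; about 0.6 N to start it, then 0.3 N per mm (2.4 N half way)
- tip (a point): The centre of the end face of the copper tip; moves in with the tip
- jar: Clear specimen jar with an orange cap, 52 mm in diameter, 70 mm high, loose, left of the slab; leave it alone; origin under its centre
- label_roll: Roll of blank labels, 70 mm in diameter, 40 mm high, loose, behind the slab; leave it alone; origin under its centre
- marker_case: Black case, 50 x 110 x 30 mm, loose, behind the slab; leave it alone; origin under its centre

How it is judged (in metres and radians):
On the way, in this order (a step that is already met when the one before it is completed fails the run):
1. all four cartons lie flat in the outlined places and are let go (((horizontal distance between carton_dot and place_a below 0.01 m and angle between the x axis of carton_dot and the x axis of slab, either way round below 0.12 rad and z of carton_dot in the frame of slab between 0.014 and 0.022 m and angle between each of carton_dot, carton_plain's own z axis and vertical below 0.08 rad and horizontal distance between carton_plain and place_b below 0.01 m and angle between the x axis of carton_plain and the y axis of slab, either way round below 0.12 rad and z of carton_plain in the frame of slab between 0.014 and 0.022 m) or (horizontal distance between carton_dot and place_b below 0.01 m and angle between the x axis of carton_dot and the y axis of slab, either way round below 0.12 rad and z of carton_dot in the frame of slab between 0.014 and 0.022 m and angle between each of carton_dot, carton_plain's own z axis and vertical below 0.08 rad and horizontal distance between carton_plain and place_a below 0.01 m and angle between the x axis of carton_plain and the x axis of slab, either way round below 0.12 rad and z of carton_plain in the frame of slab between 0.014 and 0.022 m)) and distance of each of carton_c, carton_d from where it was at the start of the episode below 0.015 m and angle between each of carton_c, carton_d's own z axis and vertical below 0.08 rad and contact force between the fingers and carton_dot below 0.2 N and contact force between the fingers and carton_plain below 0.2 N and contact force between the fingers and carton_c below 0.2 N and contact force between the fingers and carton_d below 0.2 N and linear speed of each of carton_dot, carton_plain, carton_c, carton_d below 0.02 m/s), for 0.2 s.
2. the thermometer is lifted clear of the stand by the gripper (z of probe in the frame of stand above 0.125 m and contact force between the fingers and probe above 1 N), for 0.1 s.
At the end, for the whole second after the job is handed in: Loose cartons flat in the two empty places, one each (within 10 mm, 0.12 rad, top up); the other two within 15 mm of their start; gripper holds the thermometer upright within 0.12 rad, tip within 12 mm of the dot's centre, pushed in 3 to 10 mm, 0.5 to 7 N on the carton, still, clear of the stand (all of step 1 and horizontal distance between tip and dot below 0.012 m and angle between probe's own z axis and vertical below 0.12 rad and value of joint probe_tip between 0.003 and 0.01 m and contact force between probe and carton_dot between 0.5 and 7 N and contact force between the fingers and probe above 1 N and contact force between stand and probe below 0.1 N and linear speed of probe below 0.02 m/s); the arm keeps its last pose, push and grip.
It fails at once if the thermometer is pressed hard (over 15 N) on a carton (contact force between probe and carton_dot above 15 N or contact force between probe and carton_plain above 15 N or contact force between probe and carton_c above 15 N or contact force between probe and carton_d above 15 N).
It fails at once if a bystander is pushed by more than 30 mm or tipped over (distance of any of jar, label_roll, marker_case from where it was at the start of the episode above 0.03 m or angle between any of jar, label_roll, marker_case's own z axis and vertical above 0.5 rad).
It also fails if it takes over 64 s, if anything falls off the work surface, if the arm or the gripper's body presses on something with over 40 N, if the wrist force passes 120 N, or if a joint passes its speed limit or range.

ROBOT

A 6-joint arm with a two-finger parallel gripper is mounted at the origin on the work surface. World frame = base frame: x ahead of the robot, y to its left, z up, the work surface at z = 0. Lengths are in mm, angles in rad, forces in N, time in s.
With the tool pointing down it reaches from about 300 to 775 mm from the base axis. Payload 14.6 kg.
Tool frame: the origin (TCP) lies between the finger pads; the fingertips stand 22 mm ahead of it and the grasp point (between the pads) lies 3 mm ahead of it (manip.tcp_to_tips is the distance from the TCP to the fingertips, in mm); y points along the fingers, z is the direction in which the jaws open and shut, and the axes are right-handed (so a half turn about y gives the same grasp; the last joint's range is limited). The gripper opens to 94 mm and grips with 3 to 60 N. Pads are 16 mm wide; open, the fingers measure 119 mm over their backs; the gripper's body (75 mm by 177 mm) begins 78 mm behind the grasp point.
Start: joints at [-1.202, 0.3, 1.521, -0, 1.321, -0.067], TCP at [232.167, -498.586, 227.446] pointing down, gripper open.
Joint ranges: [-3.03, 3.03], [-0.79, 2.21], [0.23, 2.52], [-1.04, 4.18], [0, 3.07], [-2.55, 2.55]. Speed limits (rad/s): [2.22, 2.22, 2.57, 3.14, 3.14, 3.14].

INTERFACE

Orientations are given as [roll, pitch, yaw] about the fixed x, y, z axes, in that order (R = Rz(yaw) Ry(pitch) Rx(roll)).
In Python, from cell import manip gives the robot as it stands.
- The arm moves only by the shell command python3 -m jog 'ROWS' [OPENING] [FORCE]. ROWS is JSON, one flat list of numbers, 6 for each row, row after row: the shift along the tool's x, y, z in mm, then the turn, a rotation vector about the tool's x, y, z in degrees. A call has 1 to 10 rows; each row is the pose to reach, as a shift and turn from the pose commanded when the call began, along the tool's axes at that moment; what a row does not reach only later rows make up. A row lasts 1/12 s, in which the tool goes at most 41.7 mm and 7.16 degrees, less where a joint would pass 70% of its speed; a pose out of reach is approached as far as the arm can. A call with a gripper value outside its range is refused whole. OPENING is the finger opening in mm, from 0 to 94, set as the call begins (- or left out, the last holds). The fingers move at their own pace and stop on an object; FORCE is the grip in N (left out, the last holds). Time passes only in rows, so rows that repeat a pose let the fingers close. It gives the time, the measured TCP pose, the force and the opening at its end, in the units of the state.
- manip.read_state(): the state, without advancing time (a new reading comes with each control period).
- manip.camera(name): name is "scene" or "top" or "wrist"; returns a dict with "img" (400x640x3 uint8, red, green, blue), "intrinsics" (3x3 intrinsics, pixels), "k1" (the pictures are not rectified: a ray, as slopes to the right and down, at radius r is drawn at 1 + k1 r^2 times it, then the intrinsics apply), "origin" and "orientation" of the camera in the world. Camera axes: x right, y down, z forward; pixel columns grow to the right and rows downward; lengths in mm; the calibration is good to about 2 mm. A picture is of the moment at which its call begins. There is no depth.
- manip.sign_off(): hands the job in, once; it reports no verdict.
Trained networks look in a picture, given as the dict that the camera call returned (one of the last four; its "shot" number tells which), for a name from the list of things; names that differ only in an ending like _2 or _b are one class to them, and where a whole thing is asked for, a point or a joint stands for the part that bears it (a point fixed in the world has none). Each returns a list of dicts, best first, with "score" (0 to 1); they miss things now and then, are a little off and sometimes report something else, mostly with a low value. They report only what shows in the picture. A call takes as long as a camera call.
- manip.masks_of(thing, picture): "pixels" (400x640 bool, what is visible of it) and "xy" ([column, row] in pixels, amid what is visible of it).
- manip.tip_of(thing, picture): "xy" ([column, row] in pixels: a listed point, or the origin of a listed thing).
The state is a dict: "clock": time; "joints": joint angles; "qd": joint speeds; "effort": joint torques, N m; "eef_pos": TCP position; "eef_rot": TCP orientation; "wrist_force": force on the tool from outside, world axes, zero at the start; "moment": the same for the moment, N m; "finger_gap": finger opening in mm.
Only numpy, scipy, OpenCV 4.12 (cv2) and the standard library are available. Lean on these libraries where they do the work, as an engineer would, in place of code of your own. Each camera call takes 0.05 s, during which the arm holds its last target.

## Working session

There is one attempt and no reset: what is moved stays moved. The work goes in short steps, Python scripts to look and compute and a shell command to move; the robot and the scene stay as the last step left them, time stands still between calls to the robot, and variables do not carry over. Pictures are saved under pics/ and viewed, and the job is handed in when it is done.

```bash
ls; mkdir -p pics
cat > h.py <<'E'
import numpy as np, cv2
from cell import manip
from scipy.spatial.transform import Rotation as R
def rot(o):
    o=np.array(o,float)
    return o if o.shape==(3,3) else R.from_euler('xyz',o).as_matrix()
def ray(c,xy):
    K=np.array(c['intrinsics']);k1=c['k1']
    d=np.array([(xy[0]-K[0,2])/K[0,0],(xy[1]-K[1,2])/K[1,1]])
    s=d.copy()
    for _ in range(50): s=d/(1+k1*(s@s))
    v=rot(c['orientation'])@np.array([s[0],s[1],1.])
    return np.array(c['origin'],float),v/np.linalg.norm(v)
def onz(c,xy,z):
    o,v=ray(c,xy); return o+v*(z-o[2])/v[2]
def proj(c,p):
    q=rot(c['orientation']).T@(np.array(p,float)-np.array(c['origin'],float))
    s=q[:2]/q[2]; s=s*(1+c['k1']*(s@s)); K=np.array(c['intrinsics'])
    return np.array([K[0,0]*s[0]+K[0,2],K[1,1]*s[1]+K[1,2]])
def tri(obs):
    A=np.zeros((3,3));b=np.zeros(3)
    for c,xy in obs:
        o,v=ray(c,xy);P=np.eye(3)-np.outer(v,v);A+=P;b+=P@o
    p=np.linalg.solve(A,b)
    return p,[float(np.linalg.norm(np.cross(p-ray(c,xy)[0],ray(c,xy)[1]))) for c,xy in obs]
def save(c,n): cv2.imwrite('pics/'+n+'.png',c['img'][:,:,::-1])
def rect(m):
    m=(m*255).astype(np.uint8);cs,_=cv2.findContours(m,cv2.RETR_EXTERNAL,cv2.CHAIN_APPROX_NONE)
    return max(cs,key=cv2.contourArea)[:,0,:].astype(float)
E
python3 - <<'E'
from h import *
np.set_printoptions(precision=3,suppress=True)
print(manip.read_state())
for n in ['scene','top','wrist']:
    c=manip.camera(n); save(c,n+'0'); print(n,c['intrinsics'],c['k1'],c['origin'],c['orientation'],c['shot'])
    for t in ['slab','place_a','place_b','carton_dot','carton_plain','dot','carton_c','stand','probe','tip']:
        r=manip.tip_of(t,c); print(n,t,[(np.round(x['xy'],1).tolist(),round(float(x['score']),2)) for x in r[:4]])
E
```

```text
pics
{'clock': 0.0, 'joints': array([-1.202,  0.301,  1.522,  0.   ,  1.321, -0.067]), 'qd': array([ 0.001,  0.   , -0.001, -0.002,  0.   ,  0.001]), 'effort': array([  0.001, -53.18 , -35.273,   0.071,   0.024,  -0.   ]), 'eef_pos': array([ 232.091, -498.364,  226.862]), 'eef_rot': array([-1.572,  0.   , -2.706]), 'wrist_force': array([0.096, 0.622, 0.429]), 'moment': array([-0.029, -0.018,  0.01 ]), 'finger_gap': 93.77663613289504}
scene [[484.571   0.    325.399]
 [  0.    484.571 210.346]
 [  0.      0.      1.   ]] -0.025977354233865265 [1463.734 -305.914  871.525] [-2.271 -0.001  1.233] 1
scene slab [([346.1, 219.7], 0.88)]
scene place_a [([323.8, 222.9], 0.78)]
scene place_b [([323.8, 222.9], 0.78)]
scene carton_dot []
scene carton_plain [([256.2, 262.1], 0.84)]
scene dot [([234.2, 202.3], 0.59)]
scene carton_c [([365.5, 204.8], 0.76), ([225.6, 210.9], 0.28)]
scene stand [([174.8, 242.6], 0.94)]
scene probe [([171.1, 220.4], 0.71)]
scene tip [([177.3, 244.7], 0.74), ([254.2, 263.3], 0.16)]
top [[513.069   0.    313.93 ]
 [  0.    513.069 200.16 ]
 [  0.      0.      1.   ]] -0.08511776990851508 [ 499.464   -0.476 1496.719] [-3.097  0.011 -1.577] 2
top slab [([290.0, 208.2], 0.88)]
top place_a [([286.7, 186.9], 0.81), ([316.5, 201.1], 0.77)]
top place_b [([286.7, 186.9], 0.81), ([316.5, 201.1], 0.77)]
top carton_dot [([399.0, 250.9], 0.88)]
top carton_plain []
top dot [([388.7, 255.3], 0.64)]
top carton_c [([268.2, 213.7], 0.84), ([300.3, 228.7], 0.83)]
top stand []
top probe [([451.5, 230.9], 0.68), ([387.3, 179.0], 0.6)]
top tip []
wrist [[279.051   0.    317.766]
 [  0.    279.051 196.547]
 [  0.      0.      1.   ]] -0.025494960418466606 [ 304.291 -465.211  384.741] [ 2.869 -0.001 -1.136] 3
wrist slab []
wrist place_a []
wrist place_b []
wrist carton_dot []
wrist carton_plain []
wrist dot []
wrist carton_c []
wrist stand []
wrist probe []
wrist tip []
```

View pics/top0.png

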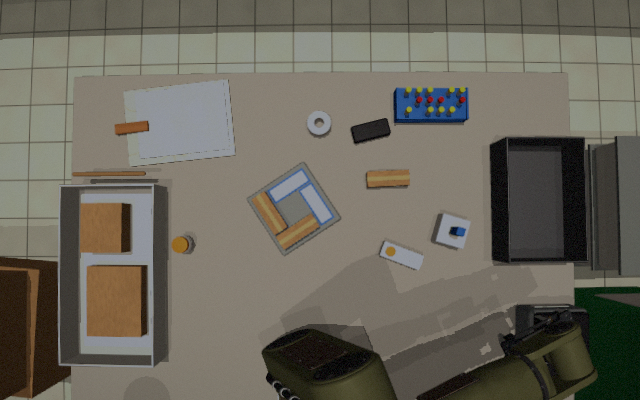

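View pics/scene0.png

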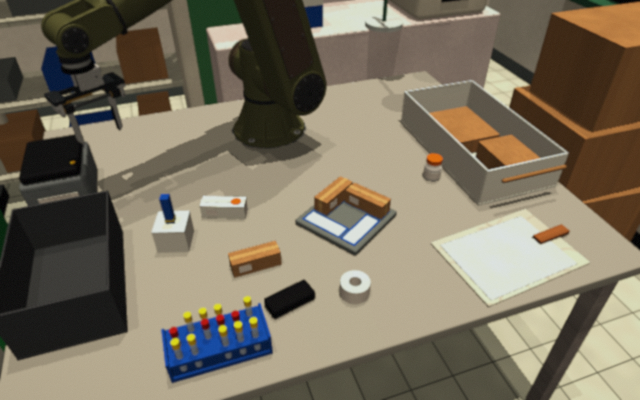

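View pics/wrist0.png

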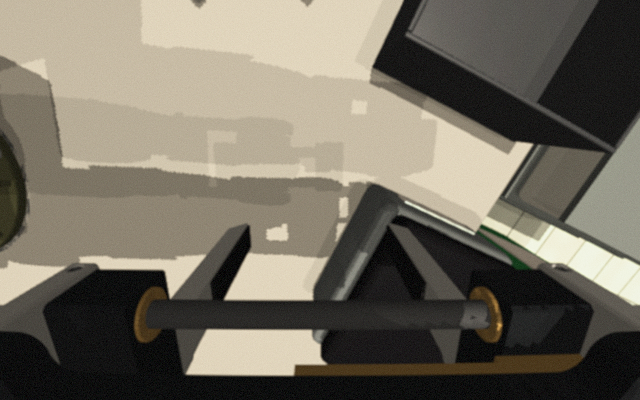

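The top view shows the slab at about (293,208), the white carton at (401,255) with its dot at (390,252), the brown carton at (388,178) and the stand with the probe at (452,231). In the scene view the same things are at (346,215), (223,207), (255,258) and (172,230).

```bash
cat >> h.py <<'E'
def tool():
    s=manip.read_state(); return np.array(s['eef_pos']),rot(s['eef_rot'])
def goto(p,yaw=None):
    """yaw: world direction angle of tool z (jaw axis), deg, mod 180 chosen nearest"""
    p0,R0=tool(); d=R0.T@(np.array(p,float)-p0)
    if yaw is None: yaw=np.degrees(np.arctan2(R0[1,2],R0[0,2]))
    best=None
    for k in (0,180,-180,360):
        a=np.radians(yaw+k); z=np.array([np.cos(a),np.sin(a),0]);y=np.array([0,0,-1.]);x=np.cross(y,z)
        rv=np.degrees(R.from_matrix(R0.T@np.column_stack([x,y,z])).as_rotvec())
        if best is None or np.linalg.norm(rv)<np.linalg.norm(best)-1e-6: best=rv
    print('rows shift',np.round(d,1),'turn',np.round(best,2))
E
python3 - <<'E'
from h import *
np.set_printoptions(precision=1,suppress=True)
cs=manip.camera('scene'); ct=manip.camera('top')
for t,z in [('slab',18),('carton_dot',45),('carton_plain',45),('stand',70),('jar',70),('label_roll',40),('marker_case',30)]:
  for c,n in ((ct,'top'),(cs,'scene')):
    for r in manip.masks_of(t,c)[:3]:
        q=rect(r['pixels']); 
        print(n,t,round(float(r['score']),2),int(r['pixels'].sum()),'px',np.array(r['xy']),'onz',onz(c,r['xy'],z)[:2], 'rect',cv2.minAreaRect(q.astype(np.float32)))
print(proj(ct,[0,0,0]))
p,R0=tool();print(R0)
E
```

```text
top slab 0.59 3512 px [294.  200.5] onz [564.2  73.2] rect ((292.4999694824219, 208.5), (70.1695785522461, 70.72427368164062), 56.3099365234375)
top slab 0.32 484 px [319.9 121.1] onz [795.   -3.1] rect ((318.5, 123.5), (25.0, 25.0), 90.0)
top slab 0.27 660 px [402.  256.4] onz [ 401.2 -236.6] rect ((400.4599914550781, 254.77999877929688), (44.32054138183594, 15.91989517211914), 19.440034866333008)
scene slab 0.69 2734 px [346.2 227.7] onz [592.8  58.6] rect ((343.8415832519531, 227.6578369140625), (98.87458038330078, 50.69613265991211), 9.272602081298828)
top carton_dot 0.77 688 px [402.3 256. ] onz [ 404.2 -233.2] rect ((400.8028869628906, 254.79196166992188), (44.25572967529297, 16.31822967529297), 19.98310661315918)
scene carton_dot 0.86 1030 px [223.1 207.1] onz [ 435.3 -233.6] rect ((223.5, 207.5), (23.0, 47.0), 90.0)
top carton_plain 0.96 688 px [388.4 176.9] onz [ 628.3 -196.5] rect ((387.3698425292969, 178.5056610107422), (16.3323974609375, 43.35034942626953), 87.51044464111328)
top carton_plain 0.46 3469 px [299.2 201.1] onz [561.2  57.1] rect ((292.5901794433594, 208.86097
[... 609 characters left out ...]
0.73 435 px [434.  165.9] onz [482.1 371.9] rect ((432.5, 167.0), (26.0, 19.0), 90.0)
top label_roll 0.81 446 px [313.1 123.6] onz [783.5  16.4] rect ((318.5, 123.5), (25.0, 23.0), 90.0)
scene label_roll 0.91 883 px [358.5 286.2] onz [807.    4.3] rect ((355.0, 287.5), (33.0, 30.0), 90.0)
top marker_case 0.56 741 px [372.4 130.1] onz [ 765.4 -154.3] rect ((369.5461730957031, 130.66921997070312), (19.119863510131836, 40.169254302978516), 74.74488067626953)
scene marker_case 0.91 1177 px [290.5 301.3] onz [ 789.9 -150.1] rect ((289.6000061035156, 298.7000427246094), (24.149532318115234, 50.535133361816406), 63.43495178222656)
[320.6 394.5]
[[-0.9  0.   0.4]
 [-0.4  0.  -0.9]
 [-0.  -1.   0. ]]
```

Run:
```python
from h import *
goto([500,-210,250],-20)
```

```text
rows shift [-364.6  -22.5 -148.6] turn [ -0.   -45.03  -0.  ]
```

```bash
python3 -m jog '[-365,-23,-149,0,-45,0,-365,-23,-149,0,-45,0,-365,-23,-149,0,-45,0,-365,-23,-149,0,-45,0,-365,-23,-149,0,-45,0,-365,-23,-149,0,-45,0,-365,-23,-149,0,-45,0,-365,-23,-149,0,-45,0,-365,-23,-149,0,-45,0,-365,-23,-149,0,-45,0]'
python3 - <<'E'
from h import *
goto([500,-210,250],-20); print(manip.read_state()['clock'],manip.read_state()['qd'])
E
```

```text
clock: 3.28
eef_pos: [502.4, -206.1, 250.8]
eef_rot: [-1.57, 0.001, -1.918]
wrist_force: [-0.4, -0.7, -0.1]
finger_gap: 94.3
rows shift [ 4.4  0.8 -0.9] turn [-0.04  0.11 -0.03]
3.2833 [ 0.37084992  0.15928236 -0.22373041 -0.01045475  0.06707369  0.36176584]
```

```bash
python3 -m jog '[0,0,0,0,0,0,0,0,0,0,0,0]'
python3 - <<'E'
from h import *
import pickle
c=manip.camera('wrist'); save(c,'w1'); 
M={t:manip.masks_of(t,c)[:3] for t in ['carton_dot','carton_plain','stand']}
pickle.dump((c,M),open('w1.pkl','wb'))
for t in M:
  for r in M[t]: print(t,r['score'],r['xy'],r['pixels'].sum())
goto([520,-60,250],-20)
E
```

```text
clock: 3.45
eef_pos: [500.5, -208.8, 250.3]
eef_rot: [-1.571, -0.0, -1.918]
wrist_force: [-0.4, 0.2, 0.2]
finger_gap: 94.3
carton_dot 0.79 [261.4, 209.1] 2943
carton_plain 0.78 [404.9, 135.3] 3864
carton_plain 0.45 [493.9, 57.9] 4235
stand 0.7 [337.1, 268.5] 2794
rows shift [-148.2    0.4  -32.5] turn [ 0.01 -0.12  0.  ]
```

View pics/w1.png

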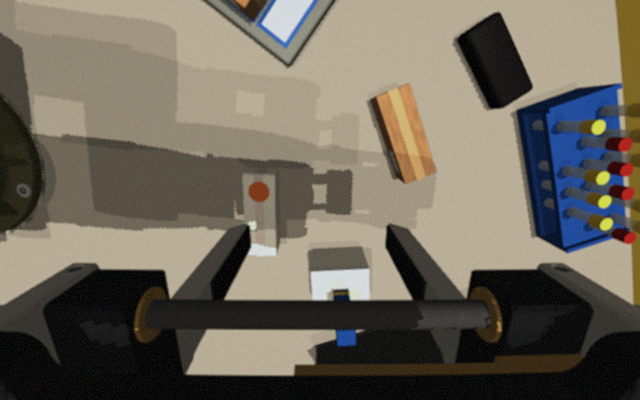

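W1 shows the white carton at (261,210) with its dot at (259,191), the brown carton at (405,133), the stand at (338,275) and the slab's corner at the top. Next I move to the second view.

```bash
python3 -m jog '[-148,0,-33,0,0,0,-148,0,-33,0,0,0,-148,0,-33,0,0,0,-148,0,-33,0,0,0,-148,0,-33,0,0,0,-148,0,-33,0,0,0,-148,0,-33,0,0,0]'
python3 - <<'E'
from h import *
import pickle
c=manip.camera('wrist'); save(c,'w2'); 
M={t:manip.masks_of(t,c)[:3] for t in ['carton_dot','carton_plain','slab','stand']}
pickle.dump((c,M),open('w2.pkl','wb'))
for t in M:
  for r in M[t]: print(t,r['score'],r['xy'],r['pixels'].sum())
E
```

```text
clock: 4.23
eef_pos: [519.7, -60.2, 250.5]
eef_rot: [-1.571, -0.0, -1.921]
wrist_force: [0.8, -0.5, 0.2]
finger_gap: 93.9
carton_dot 0.68 [286.3, 283.8] 1391
carton_dot 0.41 [357.5, 345.2] 1749
carton_plain 0.91 [417.2, 219.0] 1960
slab 0.78 [322.2, 73.6] 15376
stand 0.84 [355.5, 345.2] 1721
```

View pics/w2.png

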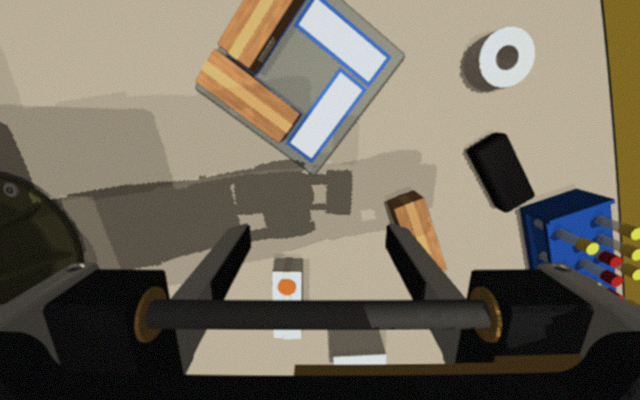

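Run:
```python
import cv2,numpy as np
a=cv2.imread('pics/w1.png');b=cv2.imread('pics/w2.png')
def crop(im,x,y,w,h,f,n):
    o=cv2.resize(im[y:y+h,x:x+w],None,fx=f,fy=f,interpolation=cv2.INTER_CUBIC)
    for i in range(0,w,20): cv2.putText(o,str(x+i),(i*f,10),0,.35,(255,0,255),1);cv2.line(o,(i*f,12),(i*f,18),(255,0,255),1)
    for i in range(0,h,20): cv2.putText(o,str(y+i),(0,i*f+4),0,.35,(255,0,255),1)
    return o
def padto(o,w,h):
    r=np.zeros((h,w,3),np.uint8);r[:min(h,o.shape[0]),:min(w,o.shape[1])]=o[:h,:w];return r
A=crop(a,220,160,80,110,5,'');B=crop(a,360,70,80,120,5,'')
cv2.imwrite('pics/z1.png',np.hstack([padto(A,400,600),padto(B,400,600)]))
C=crop(b,190,0,220,180,3,'')
cv2.imwrite('pics/z2.png',C)
```

```text
(no output)
```

View pics/z1.png

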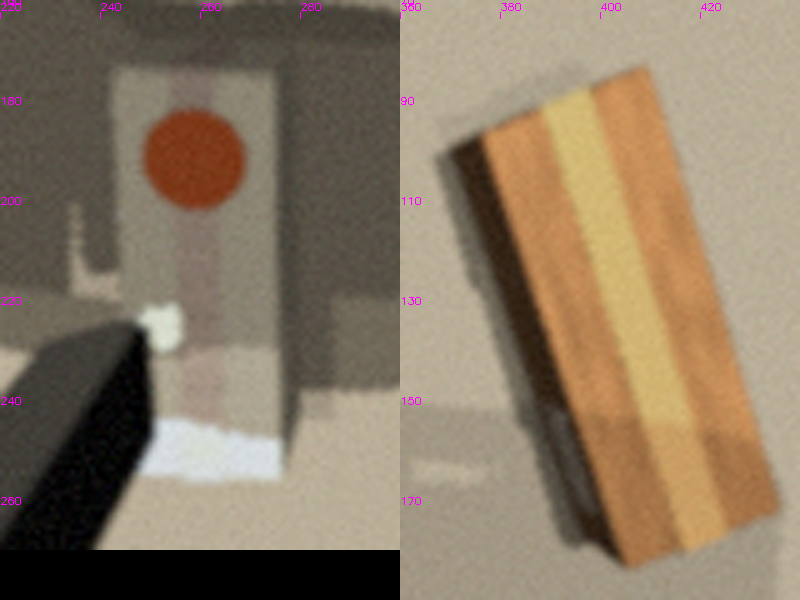

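View pics/z2.png

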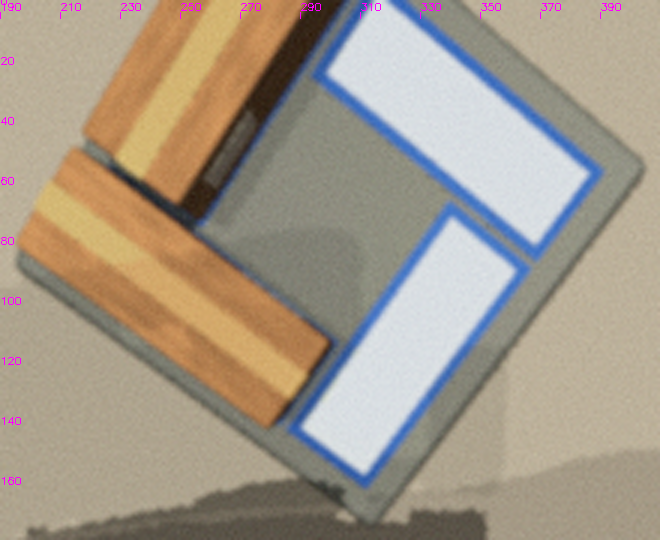

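```bash
cat > fit.py <<'E'
from h import *
import pickle
from scipy.optimize import least_squares
np.set_printoptions(precision=2,suppress=True)
c1,_=pickle.load(open('w1.pkl','rb'));c2,_=pickle.load(open('w2.pkl','rb'))
def fit(obs,p0,name,fixz=None):
    def res(p,z=None):
        r=[];zz=p[3]
        ca,sa=np.cos(p[2]),np.sin(p[2])
        for c,l,px in obs:
            w=[p[0]+ca*l[0]-sa*l[1],p[1]+sa*l[0]+ca*l[1],zz]
            r+=list(proj(c,w)-np.array(px)+0.4)
        return np.array(r)
    g=lambda p:np.append(res(p),(p[3]-fixz)/1e3 if fixz else 0)
    s=least_squares(g,p0); print(name,s.x[:2],'yaw',np.degrees(s.x[2]),'z',s.x[3],'res',np.abs(s.fun).max(),np.sqrt(np.mean(s.fun**2)))
    if fixz:
        s2=least_squares(lambda p:res([*p,fixz]),p0[:3]);print('   fixed z',s2.x[:2],np.degrees(s2.x[2]),np.abs(s2.fun).max())
    return s.x
S=[(c2,(-84.5,-40.5),(312.3,162.3)),]
# a outer corners
a=[(-24.5+60*i,-62.5+22*j) for i in(-1,1) for j in(-1,1)]
S=[(c2,(-84.5,-40.5),(286.7,142.7)),(c2,(-84.5,-84.5),(312.3,162.3)),(c2,(35.5,-84.5),(366.7,89.3)),(c2,(35.5,-40.5),(340,67.7)),
(c2,(40.5,-84.5),(369,86.7)),(c2,(84.5,-84.5),(390.7,57.3)) ,(c2,(40.5,35.5),(295,25)),
(c2,(100,-100),(404.3,55)),(c2,(-100,-100),(313.7,173.3)),(c2,(-100,100),(196,85)),(c1,(-100,-100),(290,65.5))]
E
python3 - <<'E'
from fit import *
# order check: b corner near a at slab (40.5,-84.5); right slab corner (100,-100)
s=fit(S,[545,72,.55,18],'slab',18)
W=[(c1,(60,22),(242.4,173.6)),(c1,(60,-22),(275.4,174)),(c1,(-60,-22),(276.2,247.5)),(c1,(35,0),(259,192)),(c2,(35,0),(287,287.2))]
fit(W,[408,-232,1.22,45],'white',45)
B=[(c1,(60,22),(376.8,97.4)),(c1,(60,-22),(409.4,83.4)),(c1,(-60,-22),(435.6,171.6)),(c1,(-60,22),(405.4,183.6))]
fit(B,[628,-195,1.5,45],'brown',45)
print('dot z',tri([(c1,(258.6,191.6)),(c2,(286.6,286.8))]))
E
python3 - <<'E'
import cv2
b=cv2.imread('pics/w2.png')
cv2.imwrite('pics/z3.png',cv2.resize(b[180:360,260:460],None,fx=4,fy=3.3,interpolation=cv2.INTER_CUBIC))
E
```

```text
slab [545.94  80.02] yaw 32.59632314144367 z 10.145988473246632 res 2.215124554607519 0.9991381203248371
   fixed z [545.39  79.23] 32.670196259921056 3.8305067104023123
white [ 406.05 -230.65] yaw 69.37663352932285 z 31.49264368352915 res 5.683894526710498 2.160145348244327
   fixed z [ 409.91 -227.38] 69.21248112934549 7.309055322323099
brown [ 630.76 -194.27] yaw 92.16728342581311 z 36.439517620847035 res 0.3869226810612304 0.2512603212418042
   fixed z [ 628.39 -193.13] 92.24046210892661 1.1251259618060998
dot z (array([ 421.52, -196.5 ,   45.65]), [0.0407428629240768, 0.040742862924085965])
```

View pics/z3.png

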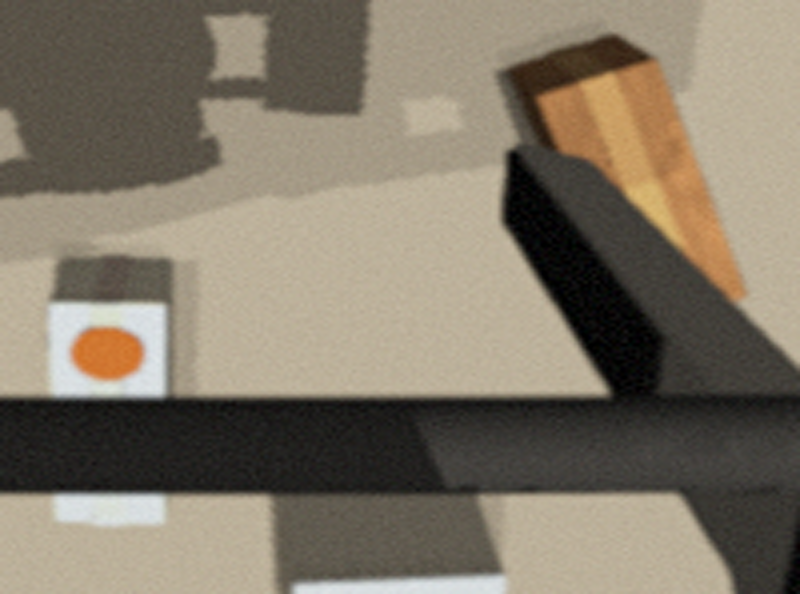

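```bash
python3 - <<'E'
import cv2
b=cv2.imread('pics/w1.png')
cv2.imwrite('pics/z4.png',cv2.resize(b[0:80,200:340],None,fx=5,fy=5,interpolation=cv2.INTER_CUBIC))
E
python3 - <<'E'
from fit import *
for sub in (S,S[:7],S[:7]+S[7:10]):
    s=fit(sub,[545,72,.55,18],'slab',18)
W=[(c1,(60,22),(242.4,173.6)),(c1,(60,-22),(275.4,174)),(c1,(-60,-22),(276.6,256)),(c1,(35,0),(259,192)),(c2,(35,0),(287,287.2)),
(c2,(60,22),(272.5,271.5)),(c2,(60,-22),(301.75,271.8)),(c2,(-60,22),(273.75,338.5)),(c2,(-60,-22),(301.3,338.5))]
fit(W,[408,-232,1.22,45],'white',45)
B=[(c1,(60,22),(376.8,97.4)),(c1,(60,-22),(409.4,83.4)),(c1,(-60,-22),(435.6,171.6)),(c1,(-60,22),(405.4,183.6)),
(c2,(60,22),(394.25,208.8)),(c2,(60,-22),(424.25,197.6)),(c2,(-60,-22),(446.25,270))]
fit(B,[628,-195,1.5,45],'brown',45)
E
```

```text
slab [545.94  80.02] yaw 32.59632314144367 z 10.145988473246632 res 2.215124554607519 0.9991381203248371
   fixed z [545.39  79.23] 32.670196259921056 3.8305067104023123
slab [544.96  78.54] yaw 32.92509437100251 z 17.528030020365787 res 0.38667414648155896 0.18465677820001924
   fixed z [544.92  78.5 ] 32.925176323638574 0.3842374339217457
slab [545.84  80.06] yaw 32.51705386369662 z 10.403014524633507 res 2.199291338780108 1.0161689738998623
   fixed z [545.29  79.4 ] 32.53096821661129 3.738218862158726
white [ 408.38 -229.65] yaw 68.49643634565017 z 43.327270242843625 res 0.5305701900109397 0.24682577769315708
   fixed z [ 408.9 -229. ] 68.46017832780572 0.677898298043624
brown [ 629.3 -194. ] yaw 91.9852969844058 z 40.92519771084634 res 0.8085992255668429 0.5025437357808585
   fixed z [ 628.23 -192.96] 92.01501823479974 1.1024800219866848
```

View pics/z4.png

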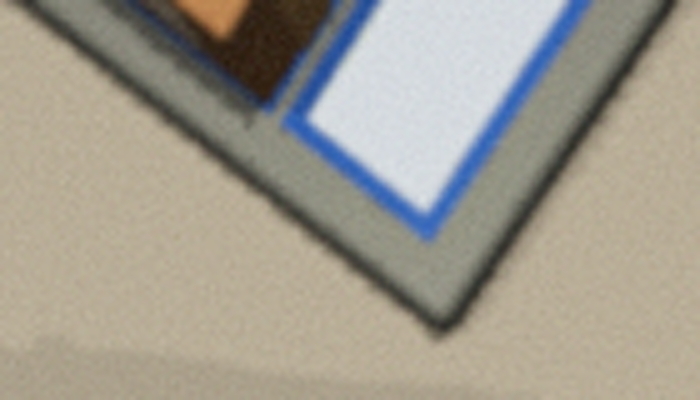

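Run:
```python
from fit import *
s=fit(S[:7]+[(c1,(-84.5,-40.5),(256.8,24)),(c1,(-84.5,-84.5),(286,48))],[545,72,.55,18],'slab',18)
for n,l in (('a',(-24.5,-62.5)),('b',(62.5,-24.5))):
    ca,sa=np.cos(s[2]),np.sin(s[2]); print(n,s[0]+ca*l[0]-sa*l[1],s[1]+sa*l[0]+ca*l[1])
_,M=pickle.load(open('w1.pkl','rb'))
q=M['stand'][0]['pixels'];print(cv2.boundingRect(q.astype(np.uint8)))
goto([629.1+12*np.cos(np.radians(92)),-193+12,80],2)   # brown, shifted toward +x carton?
```

```text
slab [544.92  78.55] yaw 32.8778665585798 z 18.01599485498009 res 0.4552112820915454 0.2425744763381794
   fixed z [544.92  78.55] 32.877129919612926 0.454427187745415
a 558.2705795582912 12.759530283702766
b 610.7074550537152 91.90101174745469
(310, 246, 59, 54)
rows shift [ 76.1 170.4 143.9] turn [  0.   -22.12   0.  ]
```

```bash
python3 -m jog '[76,140,144,0,-22,0,76,140,144,0,-22,0,76,140,144,0,-22,0,76,140,144,0,-22,0,76,140,144,0,-22,0,76,140,144,0,-22,0,76,140,144,0,-22,0,76,140,144,0,-22,0]' 74 20
python3 - <<'E'
from h import *
goto([628.6,-181.2,31],2)
c=manip.camera('wrist');save(c,'w3')
E
```

```text
clock: 5.15
eef_pos: [628.9, -179.9, 110.9]
eef_rot: [-1.571, 0.0, -1.537]
wrist_force: [-0.6, -0.4, 1.6]
finger_gap: 73.6
rows shift [ 1.3 79.9 -0.3] turn [-0.   -0.07 -0.01]
```

View pics/w3.png

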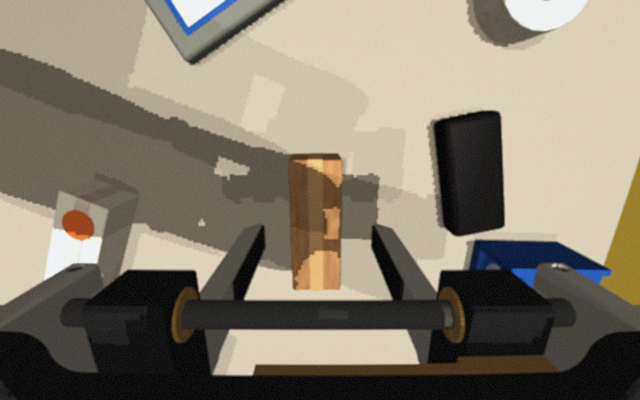

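W3 shows the brown carton (316,222) centred between the open fingers (265 and 373), so I go down and grip it.

```bash
python3 -m jog '[1,28,0,0,0,0,1,55,0,0,0,0,1,80,0,0,0,0,1,80,0,0,0,0,1,80,0,0,0,0]'
python3 -m jog '[0,0,0,0,0,0,0,0,0,0,0,0,0,0,0,0,0,0,0,0,0,0,0,0,0,0,0,0,0,0,0,0,0,0,0,0]' 36 20
python3 -m jog '[0,-20,0,0,0,0,0,-60,0,0,0,0,0,-80,0,0,0,0,0,-80,0,0,0,0]'
python3 - <<'E'
from h import *
# measured slab b + 12 along 122.9
a=np.radians(122.9);print(manip.read_state()['wrist_force'])
goto([610.7+12*np.cos(a),91.9+12*np.sin(a),110],32.9)
E
```

```text
clock: 5.62
eef_pos: [629.2, -180.2, 32.0]
eef_rot: [-1.57, -0.0, -1.536]
wrist_force: [0.6, 0.4, 1.3]
finger_gap: 73.8
clock: 6.12
eef_pos: [629.2, -180.9, 31.2]
eef_rot: [-1.57, -0.0, -1.537]
wrist_force: [-3.5, 1.3, 6.0]
finger_gap: 43.7
clock: 6.45
eef_pos: [631.0, -181.4, 115.6]
eef_rot: [-1.564, -0.003, -1.536]
wrist_force: [0.2, -0.8, -2.3]
finger_gap: 43.9
[ 0.16846393 -0.75457025 -2.30583131]
rows shift [-284.1    4.7  -17.1] turn [ -0.35 -30.93   0.25]
```

```bash
python3 -m jog '[-284,4,-17,0,-31,0,-284,4,-17,0,-31,0,-284,4,-17,0,-31,0,-284,4,-17,0,-31,0,-284,4,-17,0,-31,0,-284,4,-17,0,-31,0,-284,4,-17,0,-31,0,-284,4,-17,0,-31,0,-284,4,-17,0,-31,0,-284,4,-17,0,-31,0]'
python3 - <<'E'
from h import *
a=np.radians(122.9)
goto([610.7+12*np.cos(a),91.9+12*np.sin(a),50],32.9)
c=manip.camera('wrist');save(c,'w4')
c=manip.camera('scene');cv2.imwrite('pics/s4.png',cv2.resize(c['img'][150:280,260:430,::-1],None,fx=4,fy=4))
E
```

```text
clock: 7.28
eef_pos: [602.0, 102.0, 105.4]
eef_rot: [-1.572, 0.001, -0.995]
wrist_force: [0.1, -0.7, -3.3]
finger_gap: 43.6
rows shift [ 1.2 55.4  1.9] turn [ 0.08  0.08 -0.03]
```

View pics/w4.png

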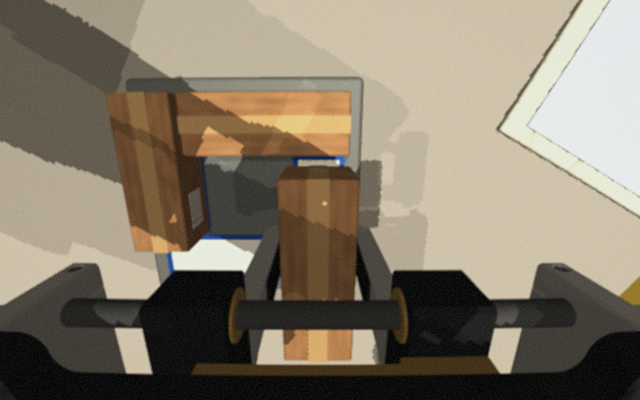

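View pics/s4.png

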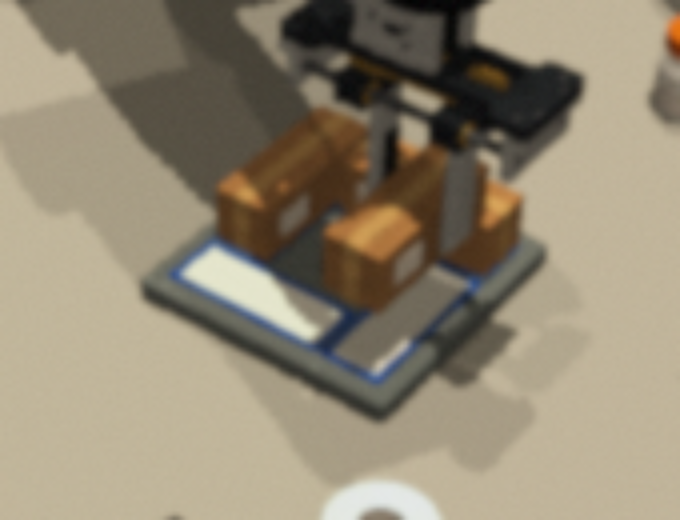

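Run:
```python
from h import *
p,_=tool();c=manip.camera('wrist')
a=np.radians(122.9);u=np.array([np.cos(a),np.sin(a)]);v=np.array([-u[1],u[0]])
for i,j in((1,1),(1,-1),(-1,1),(-1,-1)):
    q=p[:2]-12*u+60*i*u+22*j*v; print(i,j,proj(c,[*q,p[2]+14]),proj(c,[*q,p[2]-31]))
I=c['img'][150:380,240:400,::-1];cv2.imwrite('pics/z5.png',cv2.resize(I,None,fx=3,fy=2.5))
```

```text
1 1 [273.97956634 178.13771739] [284.00951608 164.45194031]
1 -1 [357.93485438 178.05000168] [348.76753847 164.38202807]
-1 1 [282.44481988 360.45098153] [289.22626274 313.84041413]
-1 -1 [350.55996644 360.41736466] [344.29359732 313.80420822]
```

View pics/z5.png

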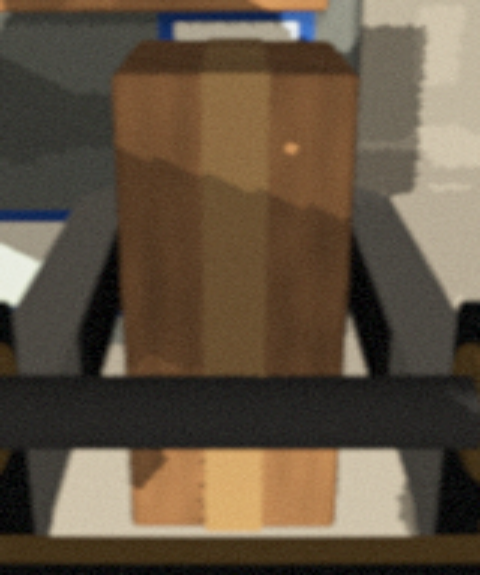

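```bash
python3 -m jog '[1,20,2,0,0,0,1,36,2,0,0,0,1,46,2,0,0,0,1,52,2,0,0,0,1,54,2,0,0,0,1,55,2,0,0,0,1,55,2,0,0,0]'
python3 - <<'E'
from h import *
print(manip.read_state()['wrist_force']);a=np.radians(122.9)
goto([610.7+12*np.cos(a),91.9+12*np.sin(a),49.2],32.9)
E
```

```text
clock: 8.02
eef_pos: [604.9, 102.6, 52.0]
eef_rot: [-1.57, -0.0, -0.996]
wrist_force: [0.2, 0.6, -2.0]
finger_gap: 44.1
[ 0.2239367   0.62578138 -2.04823975]
rows shift [ 0.1  2.8 -0.9] turn [-0.04  0.06  0.02]
```

```bash
python3 -m jog '[0,1,-0.5,0,0,0,0,2,-0.5,0,0,0,0,2,-0.5,0,0,0,0,2,-0.5,0,0,0]'
python3 -c "
from h import *
goto([604.2,102,49.2],32.9)"
```

```text
clock: 8.35
eef_pos: [604.3, 102.4, 49.7]
eef_rot: [-1.571, -0.0, -0.995]
wrist_force: [0.2, -0.4, -2.6]
finger_gap: 44.1
rows shift [ 0.3  0.5 -0.3] turn [-0.02  0.07  0.01]
```

Within about 1 mm of the slab. I lower 1 mm more, open to 62 mm and retreat.

```bash
python3 -m jog '[0,1,0,0,0,0,0,1,0,0,0,0]'
python3 -m jog '[0,0,0,0,0,0,0,0,0,0,0,0,0,0,0,0,0,0,0,0,0,0,0,0]' 62
python3 -m jog '[0,-20,0,0,0,0,0,-50,0,0,0,0,0,-80,0,0,0,0,0,-80,0,0,0,0]'
python3 - <<'E'
from h import *
print(manip.read_state()['wrist_force'])
c=manip.camera('wrist');save(c,'w5')
# white: x axis yaw 68.5 -> 32.9 ; offset +12 along carton +x(dot side)
a=np.radians(68.5)
goto([408.6+12*np.cos(a),-229.3+12*np.sin(a),110],-21.5)
E
```

```text
clock: 8.52
eef_pos: [604.4, 102.5, 49.1]
eef_rot: [-1.57, -0.0, -0.995]
wrist_force: [-2.4, -0.2, 3.5]
finger_gap: 43.8
clock: 8.85
eef_pos: [604.3, 102.4, 48.5]
eef_rot: [-1.571, -0.0, -0.995]
wrist_force: [-0.7, 0.3, -1.0]
finger_gap: 61.6
clock: 9.18
eef_pos: [606.4, 102.7, 134.5]
eef_rot: [-1.563, -0.004, -0.995]
wrist_force: [1.2, -1.2, 0.7]
finger_gap: 61.9
[ 1.21450664 -1.1893299   0.74844276]
rows shift [ 164.2   20.3 -336.2] turn [-0.33 54.47 -0.  ]
```

View pics/w5.png

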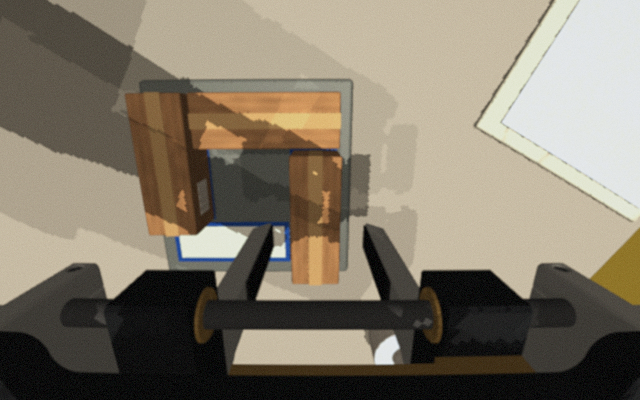

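W5 shows the brown carton in b at (315,217), aligned. I check it against the projection while moving on to the white carton.

```bash
python3 -m jog '[164,20,-336,0,54.5,0,164,20,-336,0,54.5,0,164,20,-336,0,54.5,0,164,20,-336,0,54.5,0,164,20,-336,0,54.5,0,164,20,-336,0,54.5,0,164,20,-336,0,54.5,0,164,20,-336,0,54.5,0,164,20,-336,0,54.5,0,164,20,-336,0,54.5,0]' 74 20
python3 - <<'E'
from h import *
c=manip.camera('wrist');save(c,'w6')
a=np.radians(68.5)
goto([408.6+12*np.cos(a),-229.3+12*np.sin(a),31],-21.5)
p,_=tool();u=np.array([np.cos(a),np.sin(a)]);v=np.array([-u[1],u[0]])
for i,j in((1,1),(1,-1),(-1,1),(-1,-1)):
    q=np.array([408.6,-229.3])+60*i*u+22*j*v; print(i,j,proj(c,[*q,45]))
t=manip.camera('top');cv2.imwrite('pics/t6.png',cv2.resize(t['img'][150:270,230:360,::-1],None,fx=4,fy=4))
a=np.radians(122.9);u=np.array([np.cos(a),np.sin(a)]);v=np.array([-u[1],u[0]])
for i,j in((1,1),(1,-1),(-1,1),(-1,-1)):
    q=np.array([610.7,91.9])+60*i*u+22*j*v; print('top b',i,j,(proj(t,[*q,63])-[230,150])*4)
E
```

```text
clock: 10.07
eef_pos: [408.1, -222.2, 107.3]
eef_rot: [-1.573, -0.0, -1.952]
wrist_force: [0.2, 1.2, 0.2]
finger_gap: 73.9
rows shift [-3.2 76.5  2.5] turn [ 0.08 -0.31 -0.01]
1 1 [292.04650713 152.36711745]
1 -1 [348.24916778 151.98440819]
-1 1 [296.3408336  286.37113306]
-1 -1 [345.18021783 286.09097298]
top b 1 1 [171.29871281 206.27652656]
top b 1 -1 [137.16859537 153.87241553]
top b -1 1 [314.6194003  112.41185344]
top b -1 -1 [280.28795362  60.20347224]
```

View pics/w6.png

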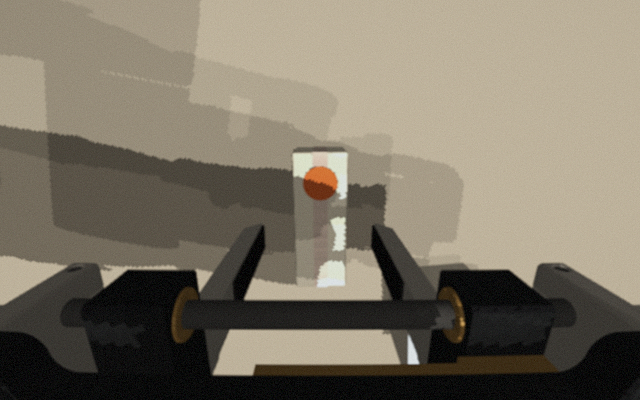

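View pics/t6.png

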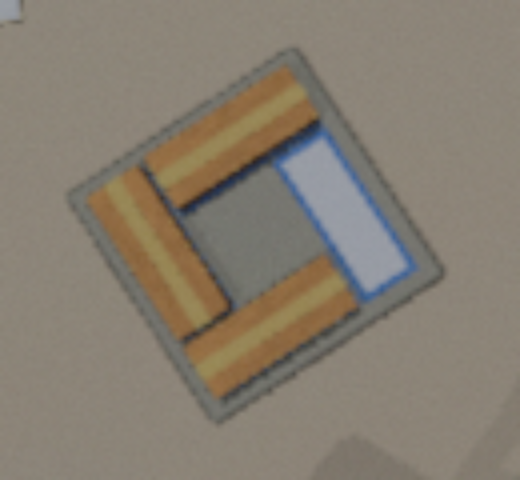

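The white carton's projection (292–348, 152–286) matches w6, and brown b looks well seated in t6. Now I grip the white one.

```bash
python3 -m jog '[-1,28,0.5,0,0,0,-1,55,0.5,0,0,0,-1,77,0.5,0,0,0,-1,77,0.5,0,0,0,-1,77,0.5,0,0,0]'
python3 -m jog '[0,0,0,0,0,0,0,0,0,0,0,0,0,0,0,0,0,0,0,0,0,0,0,0,0,0,0,0,0,0,0,0,0,0,0,0]' 36 20
python3 - <<'E'
from h import *
a=np.radians(68.5); goto([408.6+12*np.cos(a),-229.3+12*np.sin(a),31],-21.5)
t=manip.camera('top')
u=np.radians(32.9);M=np.array([[np.cos(u),-np.sin(u)],[np.sin(u),np.cos(u)]])
for l,z in (((-84.5,-84.5),18),((35.5,-84.5),18),((-84.5,-40.5),18),((40.5,-84.5),63),((84.5,-84.5),63),((40.5,35.5),63)):
    q=M@np.array(l)+[544.9,78.5]; print(l,z,(proj(t,[*q,z])-[230,150])*4)
E
```

```text
clock: 10.58
eef_pos: [412.5, -216.1, 30.9]
eef_rot: [-1.573, 0.001, -1.945]
wrist_force: [0.6, -0.4, 0.6]
finger_gap: 74.5
clock: 11.08
eef_pos: [412.6, -217.4, 32.0]
eef_rot: [-1.57, -0.0, -1.947]
wrist_force: [-1.9, 1.2, 7.0]
finger_gap: 43.8
rows shift [0.5 1.  0.6] turn [-0.04 -0.03  0.  ]
(-84.5, -84.5) 18 [411.07909591 262.52171787]
(35.5, -84.5) 18 [319.77575456 123.61597594]
(-84.5, -40.5) 18 [359.99795059 296.05610903]
(40.5, -84.5) 63 [314.65131616 112.43436037]
(84.5, -84.5) 63 [280.31978678  60.22589011]
(40.5, 35.5) 63 [171.33052965 206.29912542]
```

```bash
python3 -m jog '[0,-20,0,0,0,0,0,-55,0,0,0,0,0,-80,0,0,0,0,0,-80,0,0,0,0]'
python3 - <<'E'
from h import *
a=np.radians(32.9);print(manip.read_state()['wrist_force'])
goto([558.3+12*np.cos(a),12.8+12*np.sin(a),110],-57.1)
E
```

```text
clock: 11.47
eef_pos: [414.0, -218.3, 115.8]
eef_rot: [-1.564, -0.001, -1.947]
wrist_force: [0.2, -0.8, -1.6]
finger_gap: 43.9
[ 0.21441189 -0.79309387 -1.56366761]
rows shift [-277.7    5.8   56.3] turn [-0.39 35.56 -0.05]
```

```bash
python3 -m jog '[-278,4,56,0,35.5,0,-278,4,56,0,35.5,0,-278,4,56,0,35.5,0,-278,4,56,0,35.5,0,-278,4,56,0,35.5,0,-278,4,56,0,35.5,0,-278,4,56,0,35.5,0,-278,4,56,0,35.5,0,-278,4,56,0,35.5,0,-278,4,56,0,35.5,0]'
python3 - <<'E'
from h import *
a=np.radians(32.9)
goto([558.3+12*np.cos(a),12.8+12*np.sin(a),52],-57.1)
c=manip.camera('wrist');save(c,'w7')
p,_=tool();u=np.array([np.cos(a),np.sin(a)]);v=np.array([-u[1],u[0]])
for i,j in((1,1),(1,-1),(-1,1),(-1,-1)):
    q=p[:2]-12*u+60*i*u+22*j*v; print(i,j,proj(c,[*q,p[2]+14]))
E
```

```text
clock: 12.3
eef_pos: [566.1, 21.4, 106.2]
eef_rot: [-1.572, -0.002, -2.564]
wrist_force: [-0.4, -0.5, -2.7]
finger_gap: 44.1
rows shift [-0.8 54.2  3.1] turn [0.05 0.17 0.09]
1 1 [276.4836688  182.08811621]
1 -1 [360.3538274  182.25628391]
-1 1 [283.91767115 363.38927196]
-1 -1 [351.92775427 363.5041185 ]
```

View pics/w7.png

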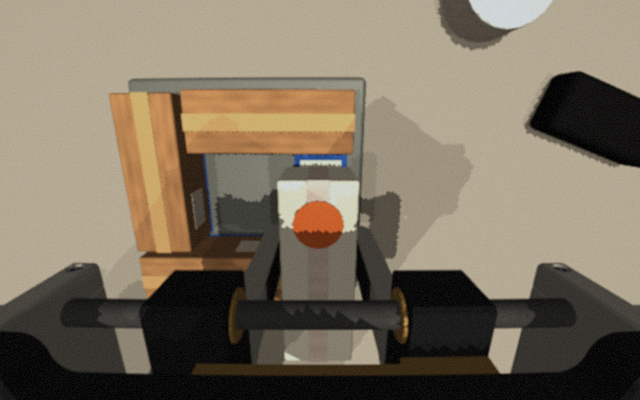

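```bash
python3 -m jog '[-1,20,1,0,0,0,-1,36,1,0,0,0,-1,46,1,0,0,0,-1,51,1,0,0,0,-1,54,1,0,0,0,-1,54,1,0,0,0,-1,54,1,0,0,0]'
python3 - <<'E'
from h import *
a=np.radians(32.9);print(manip.read_state()['wrist_force'])
goto([558.3+12*np.cos(a),12.8+12*np.sin(a),50],-57.1)
E
```

```text
clock: 12.93
eef_pos: [568.1, 20.3, 54.1]
eef_rot: [-1.57, 0.001, -2.566]
wrist_force: [-0.5, -0.3, -2.7]
finger_gap: 44.1
[-0.54659395 -0.29215286 -2.73194016]
rows shift [0.3 4.1 0.9] turn [-0.03  0.06 -0.04]
```

```bash
python3 -m jog '[0,1,1,0,0,0,0,2,1,0,0,0,0,3,1,0,0,0,0,3,1,0,0,0]'
python3 -m jog '[0,0.5,0,0,0,0,0,1,0,0,0,0,0,1,0,0,0,0]'
```

```text
clock: 13.27
eef_pos: [568.4, 19.7, 50.4]
eef_rot: [-1.571, 0.0, -2.566]
wrist_force: [0.0, 1.1, -2.8]
finger_gap: 44.0
clock: 13.52
eef_pos: [568.5, 19.7, 50.0]
eef_rot: [-1.571, 0.0, -2.566]
wrist_force: [-3.7, -0.2, 4.1]
finger_gap: 43.7
```

```bash
python3 -m jog '[0,0,0,0,0,0,0,0,0,0,0,0,0,0,0,0,0,0,0,0,0,0,0,0]' 62
python3 -m jog '[0,-20,0,0,0,0,0,-50,0,0,0,0,20,-90,0,0,0,0,50,-130,0,0,0,0,70,-170,0,0,0,0,90,-200,0,0,0,0,90,-200,0,0,0,0,90,-200,0,0,0,0,90,-200,0,0,0,0]'
python3 - <<'E'
from h import *
import pickle
c=manip.camera('wrist');save(c,'w8')
pickle.dump(c,open('w8.pkl','wb'))
t=manip.camera('top');cv2.imwrite('pics/t8.png',cv2.resize(t['img'][150:270,230:360,::-1],None,fx=4,fy=4))
E
```

```text
clock: 13.85
eef_pos: [568.5, 19.6, 49.5]
eef_rot: [-1.571, 0.0, -2.566]
wrist_force: [0.0, 0.4, -0.4]
finger_gap: 61.9
clock: 14.6
eef_pos: [493.0, -29.2, 248.9]
eef_rot: [-1.571, 0.0, -2.567]
wrist_force: [0.1, -0.6, -0.0]
finger_gap: 61.7
```

View pics/w8.png

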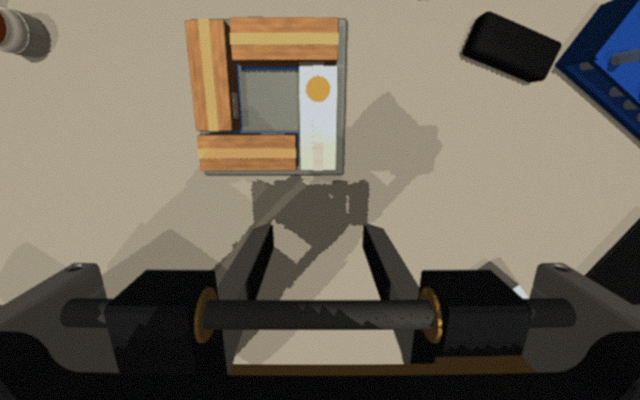

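View pics/t8.png

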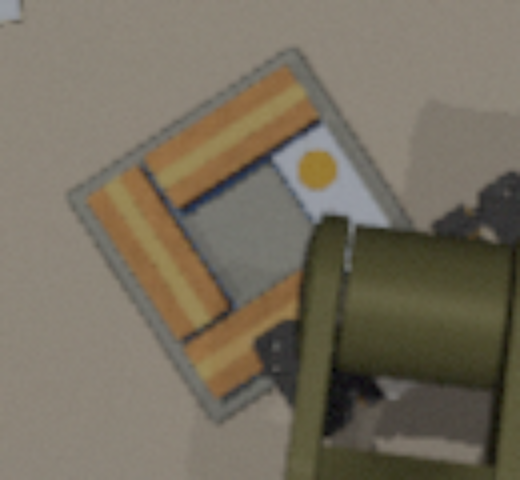

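The pinwheel looks complete in w8, with white in a at (318,115) and its dot at (318,89). I zoom in and fit it.

Run:
```python
import cv2
b=cv2.imread('pics/w8.png')
cv2.imwrite('pics/z8.png',cv2.resize(b[5:185,180:360],None,fx=4,fy=3.3,interpolation=cv2.INTER_CUBIC))
```

```text
(no output)
```

View pics/z8.png

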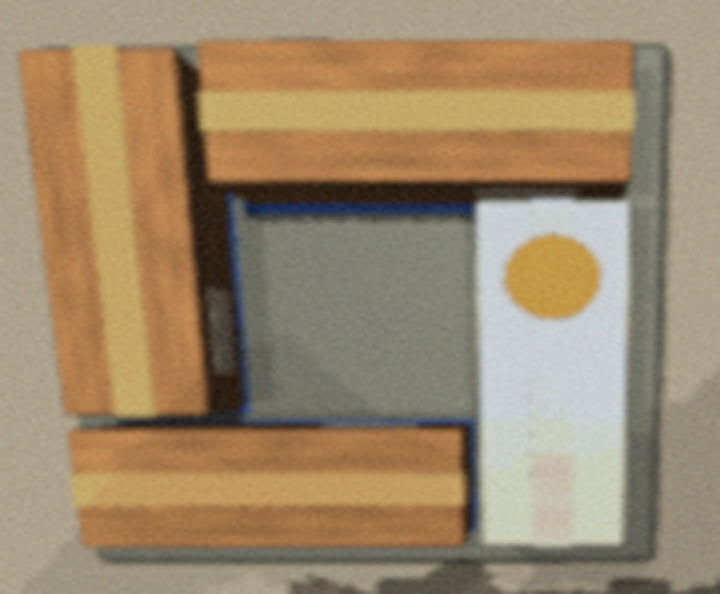

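Run:
```python
from fit import *
c=pickle.load(open('w8.pkl','rb'))
P=lambda x,y:(x/4+180,y/3.3+5)
O={'a':((-24.5,-62.5),0,[(474,199),(630,199),(625,545),(482,545)]),'b':((62.5,-24.5),90,[(632,40),(630,182),(207,185),(198,42)]),
'c':((24.5,62.5),0,[(20,50),(178,47),(207,413),(65,415)]),'d':((-62.5,24.5),90,[(465,425),(467,545),(85,547),(68,430)])}
# order for a,c: image top = +slab x, image left=+slab y
u=np.radians(32.9);M=np.array([[np.cos(u),-np.sin(u)],[np.sin(u),np.cos(u)]])
for k,(l,w,px) in O.items():
    sz=(60,22) if w==0 else (22,60)
    sg=[(1,1),(1,-1),(-1,-1),(-1,1)] if w==0 else [(1,-1),(-1,-1),(-1,1),(1,1)]
    ctr=M@np.array(l)+[544.9,78.5]
    x=fit([(c,(s[0]*sz[0],s[1]*sz[1]),P(*q)) for s,q in zip(sg,px)],[*ctr,u,63],k,63); 
    f=least_squares(lambda p:np.concatenate([proj(c,[p[0]+np.cos(p[2])*s[0]*sz[0]-np.sin(p[2])*s[1]*sz[1],p[1]+np.sin(p[2])*s[0]*sz[0]+np.cos(p[2])*s[1]*sz[1],63])-P(*q)+.4 for s,q in zip(sg,px)]),[*ctr,u]).x
    print('   err in slab frame',M.T@(f[:2]-ctr),np.degrees(f[2])-32.9)
print('dot',onz(c,(P(552,277)[0]-.4,P(552,277)[1]-.4),63))
# stand/probe
for t in ():pass
goto([483,-362,250],70)
```

```text
a [559.07  12.82] yaw 33.08404080985376 z 64.27920051470471 res 0.147094035317059 0.07571635346165347
   fixed z [559.1   12.84] 33.08400275226545 0.24421091966269726
   err in slab frame [ 0.76 -0.34] 0.1840027522654495
b [612.03  92.49] yaw 33.027578674666415 z 60.67291432994154 res 0.3836629967784916 0.1998769262808818
   fixed z [611.66  91.95] 33.0337425272292 0.759651884374739
   err in slab frame [ 0.86 -0.46] 0.13374252722920232
c [531.08 144.81] yaw 32.68166139200977 z 60.05625742288327 res 0.3873625861765163 0.24050438680237446
   fixed z [531.25 143.66] 32.64968825246959 0.7668144010139543
   err in slab frame [-0.57 -0.38] -0.25031174753041086
d [479.59  64.53] yaw 33.345198511971084 z 62.37136177606964 res 0.2632467863044553 0.16985877555882223
   fixed z [479.73  64.43] 33.35021078998144 0.3338362358074619
   err in slab frame [ 0.14 -0.91] 0.4502107899814405
dot [588.22  31.94  63.  ]
rows shift [189.6  -2.5 274. ] turn [ 0.05 52.99  0.16]
```

All four cartons fit their places within 1 mm and 0.5°. The dot is at (588, 32, 63). Now the stand.

Run:
```python
from h import *
goto([462,-420,250],-20)
```

```text
rows shift [238.8  -2.5 311.2] turn [  0.14 -37.01   0.08]
```

```bash
python3 -m jog '[239,-2,311,0,-37,0,239,-2,311,0,-37,0,239,-2,311,0,-37,0,239,-2,311,0,-37,0,239,-2,311,0,-37,0,239,-2,311,0,-37,0,239,-2,311,0,-37,0,239,-2,311,0,-37,0,239,-2,311,0,-37,0,239,-2,311,0,-37,0]'
python3 -m jog '[239,-2,311,0,-37,0]' >/dev/null 2>&1
python3 - <<'E'
from h import *
import pickle
goto([462,-420,250],-20)
c=manip.camera('wrist');save(c,'w9');pickle.dump(c,open('w9.pkl','wb'))
for t in ('probe','stand'): 
    for r in manip.masks_of(t,c)[:2]: print(t,r['score'],r['xy'],cv2.boundingRect(r['pixels'].astype(np.uint8)))
E
```

```text
clock: 15.53
eef_pos: [461.4, -422.1, 249.0]
eef_rot: [-1.574, 0.001, -1.92]
wrist_force: [0.9, 0.5, -0.5]
finger_gap: 61.8
rows shift [-32.8  -0.3 -27.8] turn [ 0.17  6.88 -0.06]
probe 0.64 [290.9, 109.5] (277, 97, 29, 27)
stand 0.75 [305.0, 109.4] (261, 74, 73, 75)
```

View pics/w9.png

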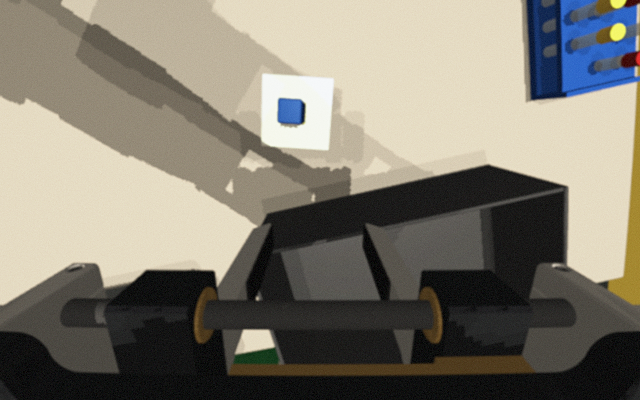

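One stray extra row (about 40 mm) was harmless. W9 shows the stand at (297,111) with the handle's top at (290,111).

Run:
```python
import cv2
b=cv2.imread('pics/w9.png')
cv2.imwrite('pics/z9.png',cv2.resize(b[65:160,250:345],None,fx=6,fy=6,interpolation=cv2.INTER_CUBIC))
```

```text
(no output)
```

View pics/z9.png

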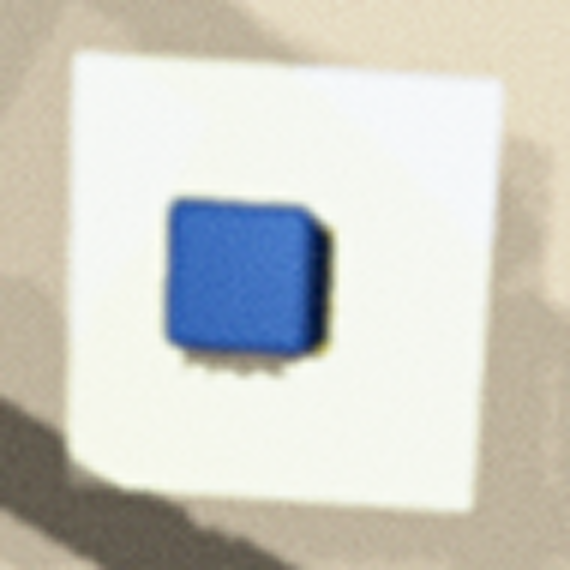

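Run:
```python
from fit import *
c=pickle.load(open('w9.pkl','rb'));P=lambda x,y:(x/6+250,y/6+65)
sg=[(-1,-1),(-1,1),(1,1),(1,-1)]
# image right = tool z (yaw~-27 after stray), image down = tool x
p,R0=tool();print(p,R0[:,2],R0[:,0])
y0=np.arctan2(R0[1,0],R0[0,0])
# local x along image down, local y along image right ( tool x -> tool z is -90deg => mirrored) use (down,-right)
sg=[(-1,1),(-1,-1),(1,-1),(1,1)]
fit([(c,(s[0]*40,s[1]*40),P(*q)) for s,q in zip(sg,[(73,52),(502,78),(473,512),(70,483)])],[483,-362,y0,70],'stand',70)
fit([(c,(s[0]*11,s[1]*11),P(*q)) for s,q in zip(sg,[(169,202),(306,207),(302,353),(168,345)])],[483,-362,y0,150],'probe',150)
```

```text
[ 484.47 -456.88  246.33] [ 0.97 -0.22 -0.01] [-0.22 -0.97 -0.  ]
stand [ 184.33 -190.55] yaw -72.25719105440349 z -4208.818487753735 res 40.59802405389869 33.401548006130874
   fixed z [ 476.04 -371.31] -68.9186466803959 86.04436451945134
probe [ 264.24 -254.94] yaw -76.3715993415386 z -2164.331057299607 res 13.317490435634488 11.034514859906949
   fixed z [ 476.98 -369.52] -76.19250743107617 28.64412159798602
```

Run:
```python
from fit import *
c=pickle.load(open('w9.pkl','rb'));P=lambda x,y:(x/6+250,y/6+65)
p,R0=tool();y0=np.arctan2(R0[1,0],R0[0,0])
print(c['origin'],c['orientation'])
sg=[(-1,-1),(-1,1),(1,1),(1,-1)]
fit([(c,(s[0]*40,s[1]*40),P(*q)) for s,q in zip(sg,[(73,52),(502,78),(473,512),(70,483)])],[483,-362,y0,70],'stand',70)
x=fit([(c,(s[0]*11,s[1]*11),P(*q)) for s,q in zip(sg,[(169,202),(306,207),(302,353),(168,345)])],[483,-362,y0,150],'probe',150)
print(onz(c,P(237,276),150))
goto([476,-368,180],-9)
```

```text
[ 500.77 -381.86  407.04] [ 2.87  0.   -0.23]
stand [ 477.53 -369.18] yaw -106.6813024132029 z 72.17757614168033 res 0.3750815313908106 0.19251541948237438
   fixed z [ 477.38 -369.06] -106.681405476472 0.6389053156267209
probe [ 475.02 -368.17] yaw -105.77648785408913 z 127.31151820771811 res 0.29330673457845646 0.1626433270319344
   fixed z [ 477.09 -369.32] -105.77582267751555 1.2031365759829327
[ 477.52 -369.52  150.  ]
rows shift [-84.5  66.8 -27.7] turn [ 0.3  -3.9  -0.22]
```

Run:
```python
from h import *
goto([477.3,-369.3,195],-16)
```

```text
rows shift [-83.6  51.8 -26.3] turn [ 0.32  3.1  -0.2 ]
```

```bash
python3 -m jog '[-84,25,-26,0,3,0,-84,48,-26,0,3,0,-84,48,-26,0,3,0,-84,48,-26,0,3,0,-84,48,-26,0,3,0]' 60 25
python3 - <<'E'
from h import *
goto([477.3,-369.3,118],-16)
c=manip.camera('wrist');save(c,'w10')
u=np.radians(-16)
for i,j in((-1,-1),(-1,1),(1,1),(1,-1)):
    print(proj(c,[477.3+11*(i*np.cos(u)-j*np.sin(u)),-369.3+11*(i*np.sin(u)+j*np.cos(u)),150]))
E
```

```text
clock: 16.18
eef_pos: [477.5, -366.4, 203.4]
eef_rot: [-1.572, 0.0, -1.847]
wrist_force: [-0.0, -1.6, 1.0]
finger_gap: 59.9
rows shift [ 2.9 85.4  0.7] turn [ 0.05  0.2  -0.02]
[303.90726662 236.4275116 ]
[303.60335946 210.88680277]
[331.24897786 210.95557721]
[330.8218413  236.49282131]
```

View pics/w10.png

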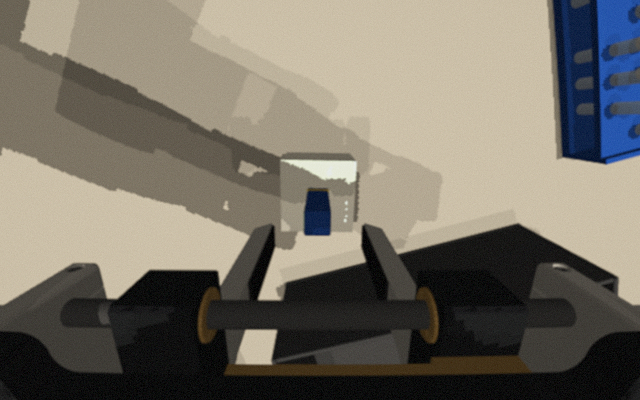

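The handle's top in w10 (304–331, 211–236) matches the projection exactly, so I go down and grip.

```bash
python3 -m jog '[1,25,0,0,0,0,1,50,0,0,0,0,1,72,0,0,0,0,1,84,0,0,0,0,1,84,0,0,0,0,1,84,0,0,0,0]'
python3 -c "
from h import *
goto([477.3,-369.3,118],-16)"
```

```text
clock: 16.73
eef_pos: [477.3, -369.3, 120.3]
eef_rot: [-1.57, -0.0, -1.848]
wrist_force: [0.1, -0.4, -0.1]
finger_gap: 59.8
rows shift [-0.   2.3  0. ] turn [-0.02  0.1   0.01]
```

```bash
python3 -m jog '[0,0,0,0,0,0,0,0,0,0,0,0,0,0,0,0,0,0,0,0,0,0,0,0,0,0,0,0,0,0,0,0,0,0,0,0]' 12 25
python3 -m jog '[0,0,0,0,0,0,0,0,0,0,0,0]'
python3 -m jog '[0,-15,0,0,0,0,0,-40,0,0,0,0,0,-65,0,0,0,0,0,-90,0,0,0,0,0,-100,0,0,0,0,0,-100,0,0,0,0,0,-100,0,0,0,0]'
python3 - <<'E'
from h import *
c=manip.camera('wrist');save(c,'w11')
c=manip.camera('scene');cv2.imwrite('pics/s11.png',cv2.resize(c['img'][120:290,110:310,::-1],None,fx=4,fy=3.5))
goto([588.2,31.9,222],-16)
E
```

```text
clock: 17.23
eef_pos: [477.1, -368.8, 119.9]
eef_rot: [-1.571, -0.0, -1.848]
wrist_force: [-0.9, -1.2, -0.6]
finger_gap: 23.1
clock: 17.4
eef_pos: [477.1, -368.8, 119.8]
eef_rot: [-1.571, -0.0, -1.848]
wrist_force: [-0.8, 0.2, 2.4]
finger_gap: 22.1
clock: 17.98
eef_pos: [476.9, -368.6, 218.7]
eef_rot: [-1.571, 0.0, -1.848]
wrist_force: [0.6, -0.5, -2.0]
finger_gap: 21.9
rows shift [-415.6   -3.8   -2.2] turn [ 0.14  0.13 -0.07]
```

View pics/w11.png

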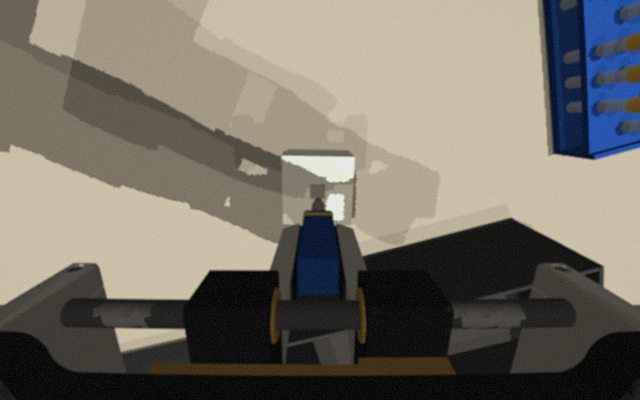

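View pics/s11.png

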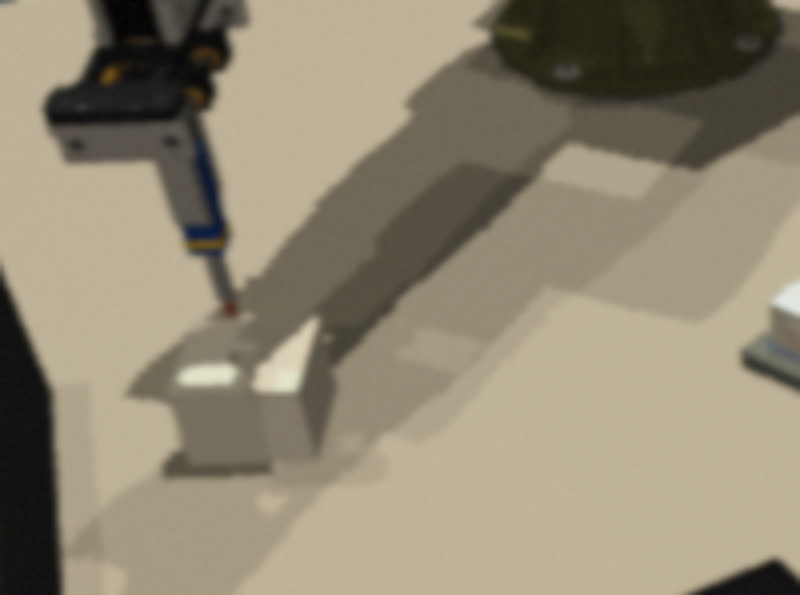

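```bash
python3 -m jog '[-35,-4,0,0,0,0,-75,-4,-1,0,0,0,-115,-4,-1,0,0,0,-155,-4,-1,0,0,0,-195,-4,-1,0,0,0,-235,-4,-2,0,0,0,-275,-4,-2,0,0,0,-315,-4,-2,0,0,0,-350,-4,-2,0,0,0,-380,-4,-2,0,0,0]'
python3 -m jog '[-20,0,0,0,0,0,-32,0,0,0,0,0,-35,0,0,0,0,0,-35,0,0,0,0,0,-35,0,0,0,0,0]'
python3 - <<'E'
from h import *
goto([588.2,31.9,185],-16)
c=manip.camera('wrist');save(c,'w12')
t=manip.tip_of('tip',c);print([(x['xy'],x['score']) for x in t[:2]])
t=manip.tip_of('dot',c);print([(x['xy'],x['score']) for x in t[:2]])
p,_=tool()
print('pred tip',proj(c,[p[0],p[1],p[2]-109.8]),'dot',proj(c,[588.2,31.9,63]))
s=manip.camera('scene');cv2.imwrite('pics/s12.png',cv2.resize(s['img'][110:270,270:440,::-1],None,fx=4,fy=3.5))
E
```

```text
clock: 18.92
eef_pos: [578.9, -0.1, 222.1]
eef_rot: [-1.573, -0.0, -1.847]
wrist_force: [0.8, -0.5, -1.6]
finger_gap: 21.6
clock: 19.33
eef_pos: [588.4, 29.9, 223.2]
eef_rot: [-1.572, -0.0, -1.849]
wrist_force: [-0.6, -0.4, -0.0]
finger_gap: 21.9
rows shift [-1.9 38.2 -0.7] turn [0.04 0.09 0.02]
[]
[([316.5, 185.3], 0.82)]
pred tip [316.97560568 200.72573219] dot [316.33667963 186.78720435]
```

View pics/w12.png

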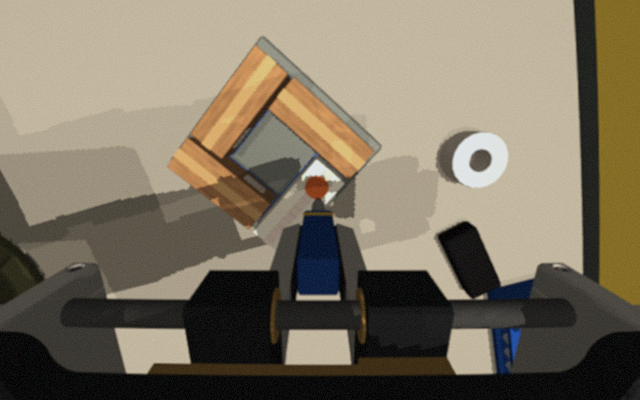

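View pics/s12.png

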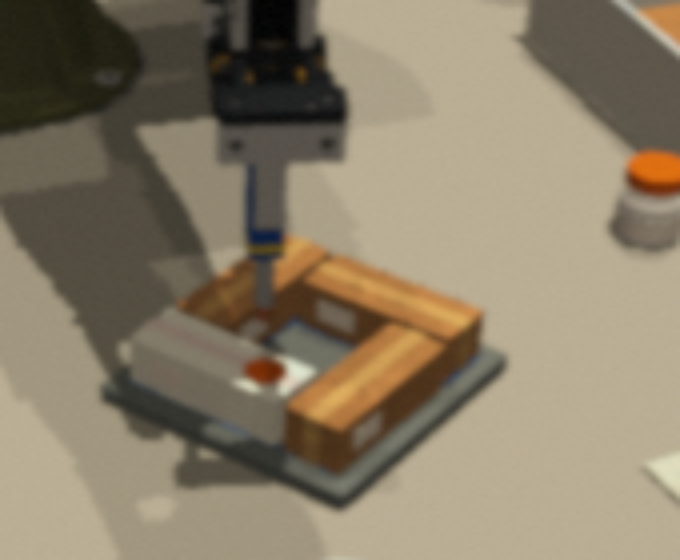

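The tip is right above the dot in both views. I go down to about 8 mm above the dot first.

```bash
python3 -m jog '[-1,15,0,0,0,0,-1,28,0,0,0,0,-1,36,0,0,0,0,-1,41,0,0,0,0,-1,42,0,0,0,0,-1,42,0,0,0,0,-1,42,0,0,0,0]'
python3 - <<'E'
from h import *
goto([588.2,31.9,167],-16)
F=[]
for i in range(3): c=manip.camera('wrist');F.append(manip.read_state()['wrist_force'])
print(np.mean(F,0)); save(c,'w13')
s=manip.camera('scene');cv2.imwrite('pics/s13.png',cv2.resize(s['img'][150:250,290:390,::-1],None,fx=6,fy=6,interpolation=cv2.INTER_CUBIC))
p,_=tool();print(p,proj(c,[p[0],p[1],p[2]-109.8]),proj(c,[588.2,31.9,63]))
E
```

```text
clock: 20.12
eef_pos: [589.2, 31.8, 182.3]
eef_rot: [-1.57, 0.0, -1.848]
wrist_force: [-0.2, -0.4, -0.3]
finger_gap: 22.0
rows shift [ 0.2 15.3 -1. ] turn [-0.05  0.12 -0.02]
[-0.16840118  0.04562352 -0.82497799]
[589.06149914  31.93700257 182.13483719] [316.56523823 200.52713638] [315.79204451 198.21586923]
```

View pics/w13.png

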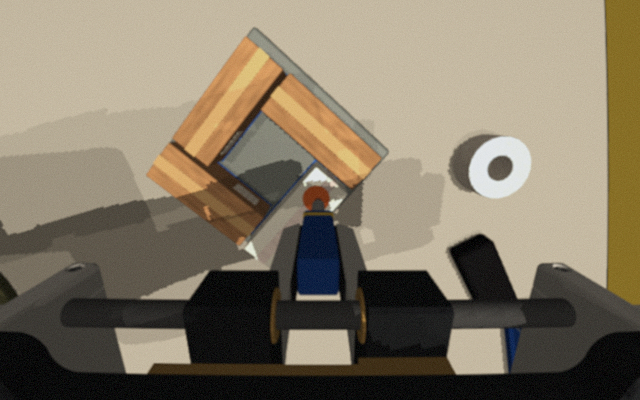

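View pics/s13.png

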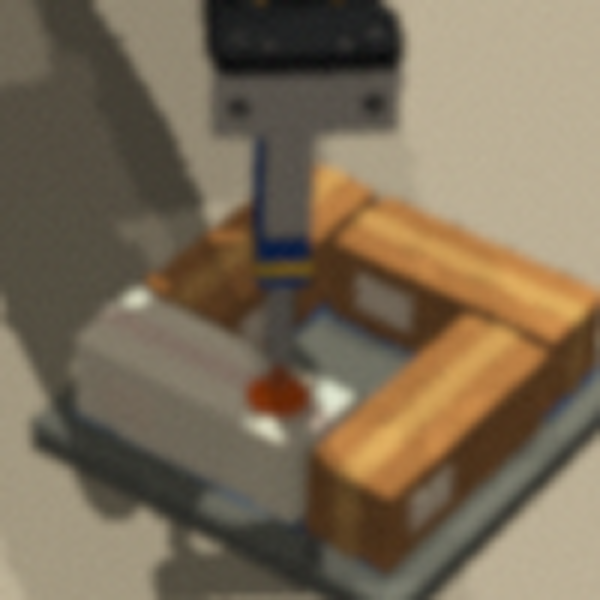

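```bash
python3 -m jog '[0,4,0,0,0,0,0,7,0,0,0,0,0,9,0,0,0,0,0,9,0,0,0,0,0,9,0,0,0,0]'
cat > ff.py <<'E'
from h import *
F=[];Z=[]
for i in range(6): manip.camera('top');s=manip.read_state();F.append(s['wrist_force']);Z.append(s['eef_pos'])
print(np.mean(F,0).round(2),np.std(F,0)[2].round(2),np.mean(Z,0).round(2))
E
python3 ff.py
```

```text
clock: 20.73
eef_pos: [588.8, 32.0, 172.6]
eef_rot: [-1.571, -0.0, -1.848]
wrist_force: [-0.7, -0.0, 0.3]
finger_gap: 22.1
[-0.64 -0.08 -0.28] 0.4 [588.9   31.94 172.74]
```

```bash
python3 -m jog '[0,1,0,0,0,0,0,2,0,0,0,0,0,3,0,0,0,0,0,3,0,0,0,0]'; python3 ff.py
python3 -m jog '[0,1,0,0,0,0,0,2,0,0,0,0,0,2,0,0,0,0,0,2,0,0,0,0]'; python3 ff.py
```

```text
clock: 21.37
eef_pos: [588.9, 31.9, 169.5]
eef_rot: [-1.571, 0.0, -1.848]
wrist_force: [0.1, 0.5, 0.9]
finger_gap: 21.6
[ 0.35 -0.26  0.63] 0.64 [588.95  31.93 169.71]
clock: 22.0
eef_pos: [588.9, 31.9, 167.7]
eef_rot: [-1.571, 0.0, -1.848]
wrist_force: [0.1, -0.1, 1.1]
finger_gap: 22.1
[0.46 0.15 0.91] 0.3 [588.93  31.93 167.7 ]
```

```bash
python3 -m jog '[0,0.5,0,0,0,0,0,1,0,0,0,0,0,1.5,0,0,0,0,0,1.5,0,0,0,0,0,1.5,0,0,0,0]'; python3 ff.py; python3 ff.py
python3 - <<'E'
from h import *
import pickle
c=manip.camera('wrist');save(c,'w14');pickle.dump(c,open('w14.pkl','wb'))
s=manip.camera('scene');cv2.imwrite('pics/s14.png',cv2.resize(s['img'][150:250,290:390,::-1],None,fx=6,fy=6,interpolation=cv2.INTER_CUBIC))
print([(x['xy'],x['score']) for x in manip.tip_of('dot',c)[:2]],proj(c,[588.2,31.9,63]))
print(manip.read_state()['eef_rot'],manip.read_state()['qd'])
E
```

```text
clock: 22.72
eef_pos: [588.9, 31.9, 166.2]
eef_rot: [-1.571, 0.0, -1.848]
wrist_force: [0.2, -0.1, 1.6]
finger_gap: 22.3
[0.47 0.25 1.72] 0.44 [588.92  31.93 166.19]
[0.55 0.01 1.66] 0.3 [588.92  31.93 166.17]
[([314.9, 203.5], 0.97), ([233.4, 103.3], 0.51)] [316.04213158 202.71134276]
[-1.57075773e+00  2.18950446e-05 -1.84776763e+00] [-0.00020257 -0.00350682  0.00206329  0.0004657  -0.00046096  0.00019346]
```

View pics/w14.png

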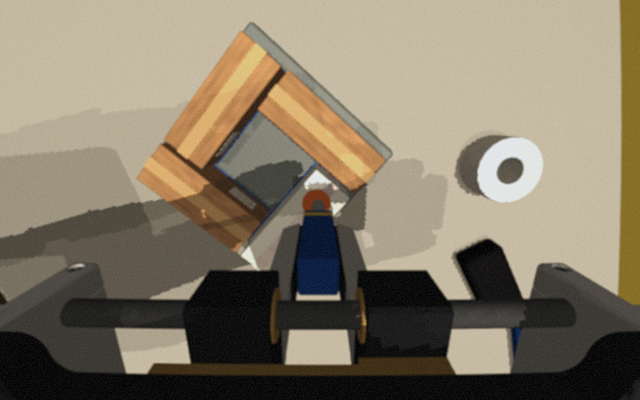

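View pics/s14.png

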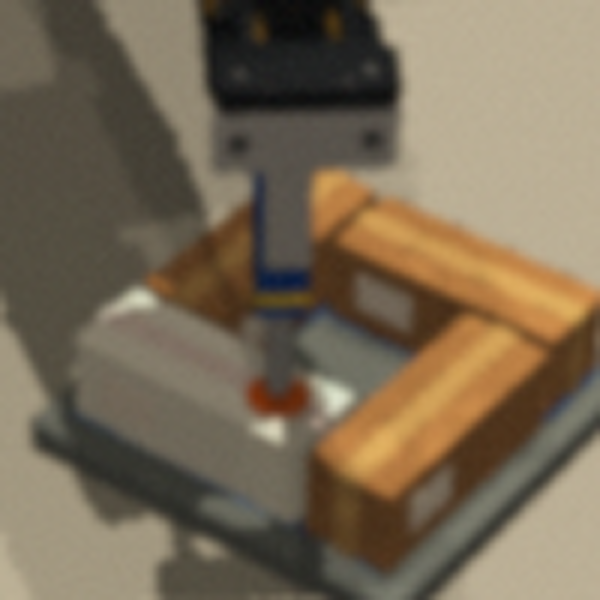

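The force is about 2.6 N net of the probe's weight and the travel past contact is about 6.5 mm, so the two agree. The tip is on the dot and the cartons have not moved.

```bash
python3 -c "
from cell import manip
print(manip.sign_off())"
```

```text
the job is handed in; nothing more can be done
None
```

The pinwheel layer is finished, and I handed the job in at about 23 s of the 64 s limit with the thermometer still held on the orange dot. No verdict was reported.

**What I did:** The brown carton went into place b and the white one into place a, dot up. I then lifted the thermometer straight out of its stand and pressed it upright on the dot.

**Last checks:**
- **Cartons:** A wrist-camera fit after both were down put all four within about 1 mm and 0.5° of their outlines. This was before pressing; later pictures showed no movement.
- **Press:** The wrist force showed about 2.6 N net of the probe's weight, or roughly 6.6 mm pushed in. The height travelled past contact (about 6.6 mm) agrees.
- **Aim and stillness:** By the tool's pose, the tip was within about 1 mm of the measured dot centre. The tool was vertical to within 0.001 rad, and the arm was still.

**What failed or disagreed:**
- **Top camera:** It showed everything about 1 px (roughly 4–5 mm) off the wrist-camera fit. The offset was nearly the same for the outline and the carton, so I put it down to that camera's calibration.
- **Slab corners:** The outer corners did not fit the slab model well, so I located the slab by the blue outlines instead, which gave a top height of 18.0 mm.
- **Tip detection:** The network did not find the probe tip in the wrist picture. I judged the tip from projection and from the pictures.
- **Stray move:** One extra row moved the arm about 40 mm in free air near the stand. It touched nothing.

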